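Close the sliding end of the book rack onto the books until it clicks home

TASK

The last book in the rack on the desk has slumped over. With your fingertips, push the rack's sliding end along its rail towards the books, through its clicks, until the books stand upright again and it has dropped into the last notch that the books leave room for; leave it resting in that notch, not ridden up beyond it. Only push on the sliding end: do not touch, grip or lift the books, and do not disturb the things standing around.

Things in the scene. Friction and masses are not known exactly. Their poses are not given: they have to be found in the camera images.
- book_rack: Low dark-walnut book rack fixed on the desk, 292 mm long (its y), 110 mm wide (its x). Origin: middle of its underside, z up. Two runners, tops 17 mm above the desk, a notched steel strip between them. Its fixed upright end (14 mm thick, 153 mm high) has its inner face at y = +132 mm. The sliding end is at -y and is pushed towards +y. The spines of the books face -x.
- book_slider (a joint): Travel of the sliding end along the rack's +y, m: 0 at the rack's outer end, growing towards the books, limit 0.125. Notches every 25 mm, at 0, 0.025, 0.050, 0.075, 0.100, 0.125. It meets the slumped book at about 0.07 and stands it up. Closed up, the three books leave room up to 0.107, so the last notch they leave room for is 0.100. 5 mm or more past a notch it stays there, out of it.
- slider_push (a point): Middle of the upright outer (rack -y) face of the sliding end, on its black rubber push plate (70 x 32 mm), 42 mm above the desk; at rack y = -140 mm + travel. Push here along the rack's +y. The face is 110 mm wide, its top edge 65 mm above the desk; from there the top of the solid wedge slopes up towards the books.
- slider_face (a point): Middle of the upright inner face of the sliding end, which meets the books, 72 mm above the desk, at rack y = -52 mm + travel; its top edge is 130 mm above the desk. The wedge is 88 mm long. A spring ball under it clicks into the notches: sliding takes about 2 N, leaving a notch about 9 N; within 4 mm of a notch the ball draws the slider in by itself and the push dips to nothing.
- book_slumped: Blue paperback, 126 x 196 x 31 mm, nearest the sliding end. Its foot has slid out and its top leans against the next book, about 10 degrees off upright at the start. Origin: middle of the cover that faces the fixed end; its y axis runs up the book.
- book_mid: Dark red paperback, 128 x 198 x 30 mm, upright in the middle. Origin: middle of the cover that faces the fixed end; its y axis runs up the book.
- book_tall: Tall thin white and blue book, 166 x 236 x 16 mm, upright against the fixed end. Origin: middle of one cover; its x axis runs along the book's height.
- glass: Clear drinking glass, 80 mm wide, 88 mm high, on the desk behind the rack; origin under its middle. Not to be disturbed.
- remote: Black remote control, 163 x 48 x 19 mm, lying at the front left; origin under its middle. Not to be disturbed.
- keys: Bunch of keys, 104 x 115 x 8 mm, lying at the front, left of the rack; origin under its middle. Not to be disturbed.
- pen: Blue pen, 145 mm long, 9 mm thick, lying between the rack and the keys, pointing away from the robot; origin under its middle. Not to be disturbed.

How it is judged:
By the outcome, as a careful person would: the job done as asked, in the order asked, and still so for the second after the job is handed in, with the robot touching nothing.
It also fails if it takes over 48 s, if anything falls off the work surface, if the arm or the gripper's body presses on something with over 40 N, if the wrist force passes 120 N, or if a joint passes its speed limit or range.

ROBOT

A 6-joint arm with a two-finger parallel gripper is mounted at the origin on a cart in front of the work surface, level with it; the furniture and walls round the work are solid. World frame = base frame: x ahead of the robot, y to its left, z up, the work surface at z = 0. Lengths are in m, angles in degrees, forces in N, time in s.
With the tool pointing down it reaches from about 0.4 to 0.825 m from the base axis. Payload 7 kg.
Tool frame: the origin (TCP) lies midway between the tips of the shut fingers; the grasp point (between the pads) lies 19 mm behind it (ctrl.hold_point_z is the distance from the TCP to the grasp point, in m); z points along the fingers, y is the line along which they close (so a half turn about z gives the same grasp; the last joint's range is limited). The gripper opens to 88 mm and grips with 3 to 60 N. Pads are 19 mm wide; open, the fingers measure 130 mm over their backs; the gripper's body (78 mm by 193 mm) begins 47 mm behind the grasp point.
Start: joints at [90.59, 20.546, 0.682, 0, -70.136, -16.507], TCP at [0.185, 0.649, 0.227] pointing down, gripper open.
Joint ranges: [-176.03, 176.03], [-82.01, 121.73], [-58.28, 71.71], [-173.87, 95.51], [-174.79, -0.11], [-173.66, 173.66]. Speed limits (degrees/s): [136.94, 136.94, 172.46, 180, 180, 180].

INTERFACE

Orientations are given as [roll, pitch, yaw] about the fixed x, y, z axes, in that order (R = Rz(yaw) Ry(pitch) Rx(roll)).
In Python, from plant import ctrl gives the robot as it stands.
- The arm moves only by the tool apply_moves, never from a script. Its argument "deltas" is a list of rows, each an object with "fingers": the finger opening in mm, from 0 to 87.6; "delta_pos": the shift along the tool's x, y, z in mm, a list of three; "angular": the turn, a rotation vector about the tool's x, y, z in degrees, a list of three. A call has 1 to 10 rows; each row is the pose to reach, as a shift and turn from the pose commanded when the call began, along the tool's axes at that moment; what a row does not reach only later rows make up. A row lasts 1/10 s, in which the tool goes at most 50 mm and 8.59 degrees, less where a joint would pass 70% of its speed; a pose out of reach is approached as far as the arm can. A call with a gripper value outside its range is refused whole. The fingers move at their own pace and stop on an object; the grip force is fixed at half the most. Time passes only in rows, so rows that repeat a pose let the fingers close. It gives the time, the measured TCP pose, the force, the opening and the grip force at its end, in the units of the state.
- ctrl.get_obs(): the state, without advancing time (a new reading comes with each control period).
- ctrl.snapshot(name): name is "scene" or "top"; returns the picture (420x560x3 uint8, red, green, blue); there is no depth.
- ctrl.camera_params(name): a dict with "fx", "fy", "cx", "cy" (pixels), "dist_coeffs" ([k1, k2, p1, p2, k3] as OpenCV has them; the pictures are not rectified), "cam_to_world" (4x4, takes a point from camera to world coordinates). Camera axes: x right, y up, looking along -z (the intrinsics and any distortion apply to the point x, -y, -z); pixel columns grow to the right and rows downward; lengths in m; the calibration is good to about 2 mm. A picture is of the moment at which its call begins. camera_params takes no time and is no camera call.
- ctrl.close_job(): hands the job in; it is judged then, once.
The state is a dict: "clock": time; "joint_pos": joint angles; "qvel": joint speeds; "tau": joint torques, N m; "tool_pos": TCP position; "orientation": TCP orientation; "force": force on the tool from outside, world axes, zero at the start; "moment": the same for the moment, N m; "opening": finger opening in m; "gripper_force": force on a finger pad.
Only numpy, scipy, OpenCV 4.12 (cv2) and the standard library are available. Lean on these libraries where they do the work, as an engineer would, in place of code of your own. Each camera call takes 0.05 s, during which the arm holds its last target. There are 200 camera calls.

## Working session

There is one attempt and no reset: what is moved stays moved. The work goes in short steps, Python scripts to look and compute and a tool call to move; the robot and the scene stay as the last step left them, time stands still between calls to the robot, and variables do not carry over. Pictures are saved under pics/ and viewed, at most 10 in all, crops included, and the job is handed in when it is done.

Besides the shell and the picture viewer there is one more tool, called after "Emit:" as name([rows], argument=value, ...), one row to a line, values as JSON. apply_moves: Moves the arm, as the interface text tells. Its arguments: {"type":"object","properties":{"deltas":{"type":"array"}},"required":["deltas"]}

```bash
mkdir -p pics
cat > h.py <<'E'
import numpy as np, cv2
from plant import ctrl
def snap(n,f):
    im=ctrl.snapshot(n); cv2.imwrite('pics/'+f,im[:,:,::-1]); return im
def ray(n,uv):
    p=ctrl.camera_params(n); K=np.array([[p['fx'],0,p['cx']],[0,p['fy'],p['cy']],[0,0,1]])
    q=cv2.undistortPoints(np.array(uv,float).reshape(-1,1,2),K,np.array(p['dist_coeffs'],float)).reshape(-1,2)
    T=np.array(p['cam_to_world']); d=np.c_[q[:,0],-q[:,1],-np.ones(len(q))]@T[:3,:3].T
    return T[:3,3],d
def onz(n,uv,z):
    o,d=ray(n,uv); z=np.broadcast_to(z,len(d)); return o+d*((z-o[2])/d[:,2])[:,None]
E
python3 - <<'E'
from h import *
snap('scene','s0.png');snap('top','t0.png');o=ctrl.get_obs();print(o)
for n in('scene','top'):print(ctrl.camera_params(n)['cam_to_world'])
E
```

```text
{'clock': 0.1, 'joint_pos': array([ 9.05911933e+01,  2.05863100e+01,  6.39438176e-01, -1.67324544e-02,
       -7.01353867e+01, -1.65071239e+01]), 'qvel': array([ 0.02772483, -0.14875744,  0.06448103,  0.03867995, -0.03924554,
        0.0355747 ]), 'tau': array([-1.32570232e-03, -5.84166098e+01,  2.93749076e+01,  7.01548263e+00,
        1.01277253e-02, -4.92106869e-05]), 'tool_pos': array([0.18501263, 0.64870337, 0.22573421]), 'orientation': array([ 1.79916662e+02, -8.29228429e-03, -1.59216215e+01]), 'force': array([ 0.66744101, -0.32017478, -0.40464726]), 'moment': array([-0.03059793, -0.00781015, -0.03125053]), 'gripper_force': 0.0, 'opening': 0.08772513004904854}
[[ 0.46376918  0.58179545 -0.66815583 -0.35191469]
 [-0.88566093  0.32391429 -0.33269243 -0.45788331]
 [ 0.02286628  0.746052    0.66549496  0.98319138]
 [ 0.          0.          0.          1.        ]]
[[-6.79047445e-04  9.95324663e-01 -9.65834096e-02  3.76716675e-01]
 [-9.99947481e-01  3.11840619e-04  1.02439378e-02 -2.88595766e-02]
 [ 1.02261626e-02  9.65852932e-02  9.95272177e-01  1.58991254e+00]
 [ 0.00000000e+00  0.00000000e+00  0.00000000e+00  1.00000000e+00]]
```

View pics/s0.png

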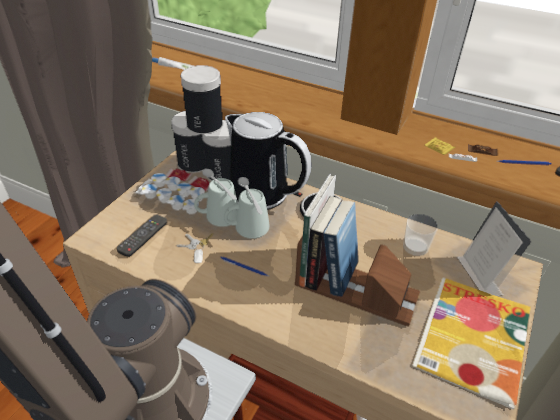

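View pics/t0.png

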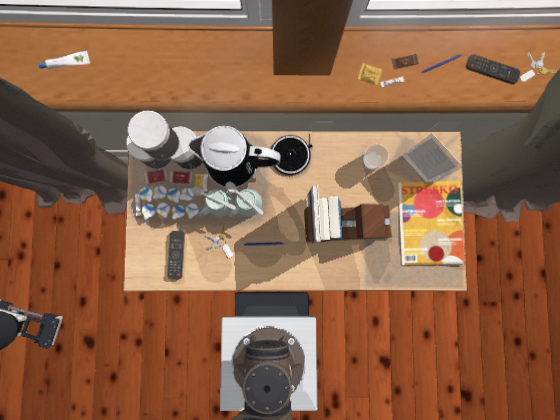

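The rack sits at top-view (306–390, 203–242), with the wedge at its right end around (373, 222). The magazine edge is at u≈402 and the glass at (374, 157). I'll zoom in next.

Run:
```python
from h import *
a=cv2.imread('pics/t0.png')[170:270,290:420];b=cv2.imread('pics/s0.png')[170:340,290:440]
a=cv2.resize(a,None,fx=3.08,fy=6*.513*1.0,interpolation=2);
b=cv2.resize(b,None,fx=3.08,fy=3.08,interpolation=2)[:524]
h=max(a.shape[0],b.shape[0]);c=np.zeros((h,a.shape[1]*1,3),np.uint8);c[:a.shape[0]]=a
d=np.zeros((h,390,3),np.uint8);w=min(390,b.shape[1]-70);d[:b.shape[0],:w]=b[:,70:70+w]
cv2.imwrite('pics/c0.png',np.hstack([c,d]))
print(onz('top',[[306,242],[390,238],[390,204],[403,264],[403,181]],[.0,.017,.017,0,0]))
```

```text
[[ 0.40349831 -0.1295556   0.        ]
 [ 0.41696565 -0.41397886  0.017     ]
 [ 0.53308723 -0.4167962   0.017     ]
 [ 0.3289863  -0.46005362  0.        ]
 [ 0.6151191  -0.4678224   0.        ]]
```

View pics/c0.png

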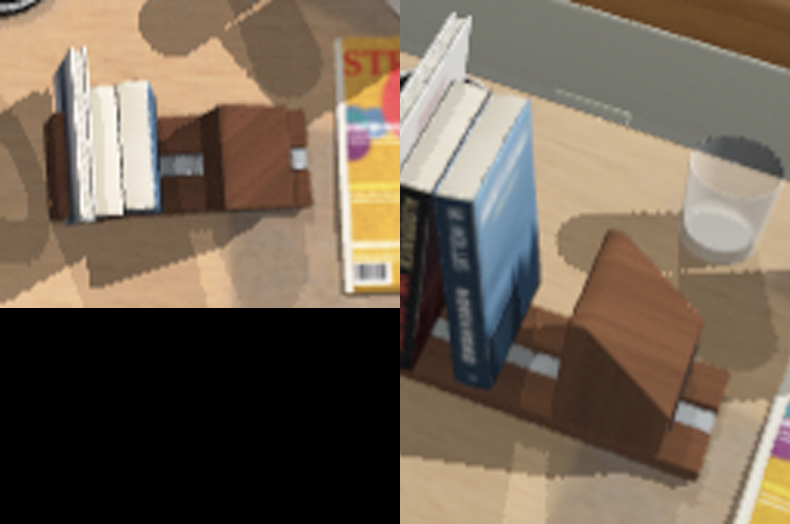

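Run:
```python
from h import *
c=lambda x,y:[290+x/3.08,170+y/3.08]
c2=lambda x,y:[290+(x-400+70)/3.08,170+y/3.08]
P=onz('top',[c(304,110),c(312,206),c(287,108),c(297,206)],[.017,.017,.065,.065]);print(P.round(4))
Q=onz('scene',[c2(728,370),c2(697,474),c2(702,322),c2(672,427),c2(614,232),c2(572,320)],[.017,.017,.065,.065,.13,.13]);print(Q.round(4))
for A in(P,Q):
  for i in range(0,len(A),2):
    d=A[i]-A[i+1];print(np.degrees(np.arctan2(d[1],d[0])),np.linalg.norm(d),(A[i]+A[i+1])/2)
# two-view rack front edge
E=onz('top',[c(312,206),c(165,211)],.017);d=E[1]-E[0];print('edge yaw',np.degrees(np.arctan2(-d[0],d[1])))
```

```text
[[ 0.5272 -0.4122  0.017 ]
 [ 0.4208 -0.4185  0.017 ]
 [ 0.5248 -0.3823  0.065 ]
 [ 0.4194 -0.3906  0.065 ]]
[[ 0.5279 -0.4089  0.017 ]
 [ 0.4181 -0.4163  0.017 ]
 [ 0.5217 -0.3799  0.065 ]
 [ 0.4115 -0.3902  0.065 ]
 [ 0.5166 -0.299   0.13  ]
 [ 0.4157 -0.3017  0.13  ]]
3.357999759473152 0.1066146899928834 [ 0.47397379 -0.41535099  0.017     ]
4.487207953351576 0.105688001605781 [ 0.47207476 -0.38645211  0.065     ]
3.8838475805852717 0.11003904886976124 [ 0.47298734 -0.41261338  0.017     ]
5.303650934195827 0.11072203342833913 [ 0.4665775  -0.38505818  0.065     ]
1.53332544171177 0.10093886448082595 [ 0.46614119 -0.30031469  0.13      ]
edge yaw 2.002437874947474
```

Emit:
apply_moves([
  {"fingers": 0,"delta_pos": [200,98,-134],"angular": [0,0,30]},
  {"fingers": 0,"delta_pos": [200,98,-134],"angular": [0,0,30]},
  {"fingers": 0,"delta_pos": [200,98,-134],"angular": [0,0,30]},
  {"fingers": 0,"delta_pos": [200,98,-134],"angular": [0,0,30]},
  {"fingers": 0,"delta_pos": [200,98,-134],"angular": [0,0,30]},
  {"fingers": 0,"delta_pos": [200,98,-134],"angular": [0,0,30]},
  {"fingers": 0,"delta_pos": [426,345,-134],"angular": [0,0,70.6]},
  {"fingers": 0,"delta_pos": [426,345,-134],"angular": [0,0,70.6]},
  {"fingers": 0,"delta_pos": [426,345,-134],"angular": [0,0,70.6]},
  {"fingers": 0,"delta_pos": [426,345,-134],"angular": [0,0,70.6]},
])

```text
clock: 1.1
tool_pos: [0.44, 0.3195, 0.36]
orientation: [180.0, -0.0, -80.6]
force: [1.2, 0.8, 0.6]
opening: 0.0132
gripper_force: 0.0
```

Emit:
apply_moves([
  {"fingers": 0,"delta_pos": [427,-10,0],"angular": [0,0,5.9]},
  {"fingers": 0,"delta_pos": [427,-10,0],"angular": [0,0,5.9]},
  {"fingers": 0,"delta_pos": [427,-10,0],"angular": [0,0,5.9]},
  {"fingers": 0,"delta_pos": [427,-10,0],"angular": [0,0,5.9]},
  {"fingers": 0,"delta_pos": [427,-10,0],"angular": [0,0,5.9]},
  {"fingers": 0,"delta_pos": [427,-10,0],"angular": [0,0,5.9]},
  {"fingers": 0,"delta_pos": [427,-10,0],"angular": [0,0,5.9]},
  {"fingers": 0,"delta_pos": [427,-10,0],"angular": [0,0,5.9]},
  {"fingers": 0,"delta_pos": [427,-10,0],"angular": [0,0,5.9]},
  {"fingers": 0,"delta_pos": [427,-10,0],"angular": [0,0,5.9]},
])

```text
clock: 2.1
tool_pos: [0.5218, -0.1008, 0.3593]
orientation: [179.9, -0.0, -86.4]
force: [-0.8, 0.5, -1.3]
opening: 0.0007
gripper_force: 0.0
```

Emit:
apply_moves([
  {"fingers": 0,"delta_pos": [316,67,0],"angular": [0,0,0]},
  {"fingers": 0,"delta_pos": [316,67,0],"angular": [0,0,0]},
  {"fingers": 0,"delta_pos": [316,67,0],"angular": [0,0,0]},
  {"fingers": 0,"delta_pos": [316,67,0],"angular": [0,0,0]},
  {"fingers": 0,"delta_pos": [316,67,0],"angular": [0,0,0]},
  {"fingers": 0,"delta_pos": [316,67,0],"angular": [0,0,0]},
  {"fingers": 0,"delta_pos": [316,67,0],"angular": [0,0,0]},
  {"fingers": 0,"delta_pos": [316,67,150],"angular": [0,0,0]},
  {"fingers": 0,"delta_pos": [316,67,200],"angular": [0,0,0]},
  {"fingers": 0,"delta_pos": [316,67,200],"angular": [0,0,0]},
])

```text
clock: 3.1
tool_pos: [0.4759, -0.4172, 0.2085]
orientation: [-180.0, 0.0, -86.2]
force: [1.7, -0.5, -0.5]
opening: 0.0003
gripper_force: 0.0
```

Run:
```python
from h import *
o=ctrl.get_obs();print(o['tool_pos'],o['orientation'],o['force'])
a=snap('top','t1.png')[150:280,290:430];b=snap('scene','s1.png')[150:340,290:450]
a=cv2.resize(a,(390,362),interpolation=2);b=cv2.resize(b,(400,475),interpolation=2)
c=np.zeros((475,790,3),np.uint8);c[:362,:390]=a;c[:,390:]=b;cv2.imwrite('pics/c1.png',c[:,:,::-1])
```

```text
[ 0.47585339 -0.41719346  0.20845975] [-1.79980025e+02  2.39336503e-02 -8.62099512e+01] [ 1.73692949 -0.52495963 -0.50773096]
```

View pics/c1.png

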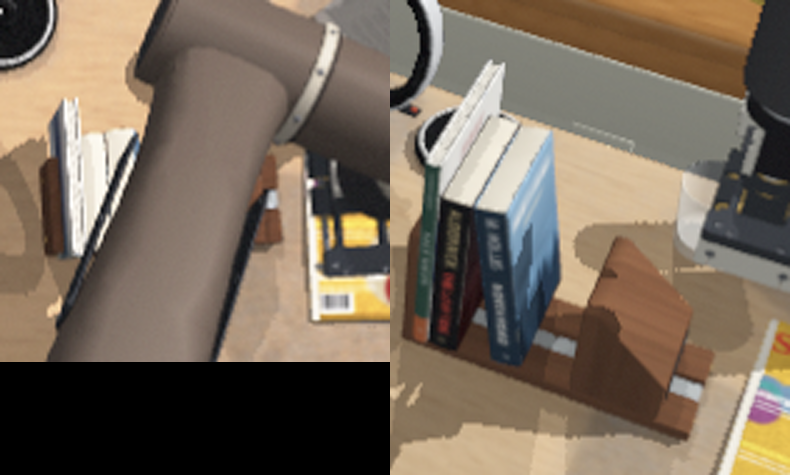

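The gripper is directly behind the slider. In the scene crop, the wedge's outer face is at about (680, 345), the books are untouched, and the arm is clear of them. Next I lower the tool.

Emit:
apply_moves([
  {"fingers": 0,"delta_pos": [3,0,40],"angular": [0,0,0]},
  {"fingers": 0,"delta_pos": [3,0,80],"angular": [0,0,0]},
  {"fingers": 0,"delta_pos": [3,0,120],"angular": [0,0,0]},
  {"fingers": 0,"delta_pos": [3,0,150],"angular": [0,0,0]},
  {"fingers": 0,"delta_pos": [3,0,170],"angular": [0,0,0]},
  {"fingers": 0,"delta_pos": [3,0,170],"angular": [0,0,0]},
  {"fingers": 0,"delta_pos": [3,0,170],"angular": [0,0,0]},
])

```text
clock: 3.9
tool_pos: [0.4778, -0.4214, 0.0426]
orientation: [-179.9, -0.1, -86.1]
force: [0.6, -0.5, -0.5]
opening: 0.0007
gripper_force: 0.0
```

Run:
```python
from h import *
o=ctrl.get_obs();print(o['tool_pos'],o['orientation'],o['force'])
b=snap('scene','s2.png')[:,:,::-1][60:360,240:540]
cv2.imwrite('pics/c2.png',cv2.resize(b,(600,600),interpolation=2))
```

```text
[ 0.47782942 -0.42136732  0.04259412] [-1.79925235e+02 -8.27767632e-02 -8.61225102e+01] [ 0.61546303 -0.46697848 -0.50007941]
```

View pics/c2.png

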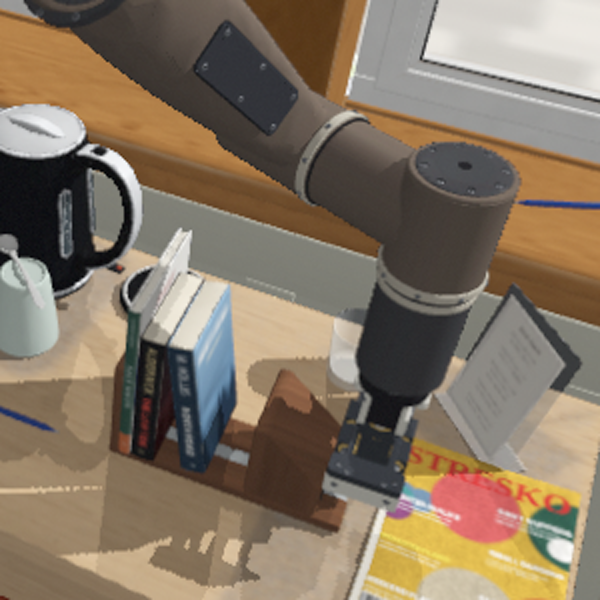

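Emit:
apply_moves([
  {"fingers": 0,"delta_pos": [-4,1,5],"angular": [0,0,0]},
  {"fingers": 0,"delta_pos": [-9,3,6],"angular": [0,0,0]},
  {"fingers": 0,"delta_pos": [-13,3,6],"angular": [0,0,0]},
  {"fingers": 0,"delta_pos": [-16,3,6],"angular": [0,0,0]},
  {"fingers": 0,"delta_pos": [-19,3,6],"angular": [0,0,0]},
  {"fingers": 0,"delta_pos": [-21,3,6],"angular": [0,0,0]},
  {"fingers": 0,"delta_pos": [-23,3,6],"angular": [0,0,0]},
  {"fingers": 0,"delta_pos": [-25,3,6],"angular": [0,0,0]},
])

```text
clock: 4.75
tool_pos: [0.4714, -0.396, 0.0345]
orientation: [180.0, 0.0, -86.2]
force: [-1.0, 0.1, -0.3]
opening: 0.0003
gripper_force: 0.0
```

Emit:
apply_moves([
  {"fingers": 0,"delta_pos": [-1,0,0],"angular": [0,0,0]},
  {"fingers": 0,"delta_pos": [-2,0,0],"angular": [0,0,0]},
  {"fingers": 0,"delta_pos": [-3,0,0],"angular": [0,0,0]},
  {"fingers": 0,"delta_pos": [-4,0,0],"angular": [0,0,0]},
])

```text
clock: 5.15
tool_pos: [0.4713, -0.3934, 0.0346]
orientation: [-180.0, -0.1, -86.2]
force: [-0.9, -9.0, -3.4]
opening: 0.0004
gripper_force: 4.3
```

Emit:
apply_moves([
  {"fingers": 0,"delta_pos": [-2,0,0],"angular": [0,0,0]},
  {"fingers": 0,"delta_pos": [-4,0,0],"angular": [0,0,0]},
  {"fingers": 0,"delta_pos": [-6,0,0],"angular": [0,0,0]},
  {"fingers": 0,"delta_pos": [-8,0,0],"angular": [0,0,0]},
  {"fingers": 0,"delta_pos": [-10,0,0],"angular": [0,0,0]},
  {"fingers": 0,"delta_pos": [-12,0,0],"angular": [0,0,0]},
  {"fingers": 0,"delta_pos": [-14,0,0],"angular": [0,0,0]},
  {"fingers": 0,"delta_pos": [-16,0,0],"angular": [0,0,0]},
])

```text
clock: 5.95
tool_pos: [0.4703, -0.376, 0.0346]
orientation: [-180.0, -0.0, -86.2]
force: [1.7, -2.9, -1.2]
opening: 0.0004
gripper_force: 1.3
```

Emit:
apply_moves([
  {"fingers": 0,"delta_pos": [-1.5,0,0],"angular": [0,0,0]},
  {"fingers": 0,"delta_pos": [-3,0,0],"angular": [0,0,0]},
])

```text
clock: 6.15
tool_pos: [0.4697, -0.3726, 0.0346]
orientation: [180.0, 0.0, -86.2]
force: [0.3, -0.5, -0.2]
opening: 0.0
gripper_force: 0.0
```

Emit:
apply_moves([
  {"fingers": 0,"delta_pos": [-1.5,0,0],"angular": [0,0,0]},
  {"fingers": 0,"delta_pos": [-3,0,0],"angular": [0,0,0]},
])

```text
clock: 6.35
tool_pos: [0.4696, -0.3699, 0.0346]
orientation: [180.0, 0.0, -86.2]
force: [-0.2, -0.2, -0.4]
opening: 0.0001
gripper_force: 0.0
```

Emit:
apply_moves([
  {"fingers": 0,"delta_pos": [-1.5,0,0],"angular": [0,0,0]},
  {"fingers": 0,"delta_pos": [-3,0,0],"angular": [0,0,0]},
])

```text
clock: 6.55
tool_pos: [0.4695, -0.3681, 0.0346]
orientation: [180.0, -0.1, -86.2]
force: [-2.0, -7.9, -4.3]
opening: 0.0003
gripper_force: 4.3
```

Emit:
apply_moves([
  {"fingers": 0,"delta_pos": [-1.5,0,0],"angular": [0,0,0]},
  {"fingers": 0,"delta_pos": [-3,0,0],"angular": [0,0,0]},
])

```text
clock: 6.75
tool_pos: [0.4693, -0.365, 0.0346]
orientation: [-180.0, -0.1, -86.2]
force: [-0.5, -4.4, -2.0]
opening: 0.0007
gripper_force: 2.5
```

Emit:
apply_moves([
  {"fingers": 0,"delta_pos": [-2,0,0],"angular": [0,0,0]},
  {"fingers": 0,"delta_pos": [-4,0,0],"angular": [0,0,0]},
  {"fingers": 0,"delta_pos": [-6,0,0],"angular": [0,0,0]},
  {"fingers": 0,"delta_pos": [-8,0,0],"angular": [0,0,0]},
  {"fingers": 0,"delta_pos": [-10,0,0],"angular": [0,0,0]},
  {"fingers": 0,"delta_pos": [-12,0,0],"angular": [0,0,0]},
  {"fingers": 0,"delta_pos": [-14,0,0],"angular": [0,0,0]},
])

```text
clock: 7.45
tool_pos: [0.4684, -0.3499, 0.0346]
orientation: [-180.0, 0.0, -86.2]
force: [0.7, -1.3, -0.4]
opening: 0.0004
gripper_force: 0.8
```

Emit:
apply_moves([
  {"fingers": 0,"delta_pos": [-1.5,0,0],"angular": [0,0,0]},
  {"fingers": 0,"delta_pos": [-3,0,0],"angular": [0,0,0]},
])

```text
clock: 7.65
tool_pos: [0.4681, -0.3467, 0.0346]
orientation: [180.0, 0.0, -86.2]
force: [-0.8, 0.4, 0.1]
opening: 0.0002
gripper_force: 0.0
```

Emit:
apply_moves([
  {"fingers": 0,"delta_pos": [-1.5,0,0],"angular": [0,0,0]},
  {"fingers": 0,"delta_pos": [-3,0,0],"angular": [0,0,0]},
])

```text
clock: 7.85
tool_pos: [0.468, -0.3443, 0.0346]
orientation: [-180.0, -0.0, -86.2]
force: [-1.5, -7.0, -2.7]
opening: 0.0004
gripper_force: 3.5
```

Emit:
apply_moves([
  {"fingers": 0,"delta_pos": [-1,0,0],"angular": [0,0,0]},
  {"fingers": 0,"delta_pos": [-2,0,0],"angular": [0,0,0]},
])

```text
clock: 8.05
tool_pos: [0.468, -0.3433, 0.0346]
orientation: [-180.0, -0.1, -86.2]
force: [-0.4, -10.4, -4.0]
opening: 0.0003
gripper_force: 4.8
```

Emit:
apply_moves([
  {"fingers": 0,"delta_pos": [-1.5,0,0],"angular": [0,0,0]},
  {"fingers": 0,"delta_pos": [-3,0,0],"angular": [0,0,0]},
  {"fingers": 0,"delta_pos": [-4.5,0,0],"angular": [0,0,0]},
  {"fingers": 0,"delta_pos": [-6,0,0],"angular": [0,0,0]},
  {"fingers": 0,"delta_pos": [-7.5,0,0],"angular": [0,0,0]},
  {"fingers": 0,"delta_pos": [-9,0,0],"angular": [0,0,0]},
  {"fingers": 0,"delta_pos": [-10.5,0,0],"angular": [0,0,0]},
  {"fingers": 0,"delta_pos": [-12,0,0],"angular": [0,0,0]},
])

```text
clock: 8.85
tool_pos: [0.4672, -0.3301, 0.0346]
orientation: [-180.0, -0.0, -86.2]
force: [0.7, -4.7, -2.4]
opening: 0.0003
gripper_force: 1.9
```

Emit:
apply_moves([
  {"fingers": 0,"delta_pos": [-1.5,0,0],"angular": [0,0,0]},
  {"fingers": 0,"delta_pos": [-3,0,0],"angular": [0,0,0]},
])

```text
clock: 9.05
tool_pos: [0.4671, -0.3271, 0.0346]
orientation: [-180.0, -0.0, -86.2]
force: [1.9, -3.3, -1.2]
opening: 0.0005
gripper_force: 1.8
```

Emit:
apply_moves([
  {"fingers": 0,"delta_pos": [-1,0,0],"angular": [0,0,0]},
  {"fingers": 0,"delta_pos": [-2,0,0],"angular": [0,0,0]},
])

```text
clock: 9.25
tool_pos: [0.4669, -0.3251, 0.0346]
orientation: [-180.0, 0.0, -86.2]
force: [2.0, -2.4, -1.0]
opening: 0.0009
gripper_force: 1.1
```

Emit:
apply_moves([
  {"fingers": 0,"delta_pos": [-1,0,0],"angular": [0,0,0]},
  {"fingers": 0,"delta_pos": [-2,0,0],"angular": [0,0,0]},
  {"fingers": 0,"delta_pos": [-2,0,0],"angular": [0,0,0]},
])

```text
clock: 9.55
tool_pos: [0.4662, -0.3228, 0.0345]
orientation: [180.0, 0.0, -86.2]
force: [-0.2, -0.3, -0.7]
opening: 0.0004
gripper_force: 0.0
```

Emit:
apply_moves([
  {"fingers": 0,"delta_pos": [-1,0,0],"angular": [0,0,0]},
  {"fingers": 0,"delta_pos": [-2,0,0],"angular": [0,0,0]},
])

```text
clock: 9.75
tool_pos: [0.4663, -0.3211, 0.0345]
orientation: [180.0, 0.0, -86.2]
force: [0.6, 0.4, -0.4]
opening: 0.0004
gripper_force: 0.0
```

Emit:
apply_moves([
  {"fingers": 0,"delta_pos": [-0.7,0,0],"angular": [0,0,0]},
  {"fingers": 0,"delta_pos": [-0.7,0,0],"angular": [0,0,0]},
])

```text
clock: 9.95
tool_pos: [0.4664, -0.3204, 0.0345]
orientation: [180.0, 0.0, -86.2]
force: [-0.4, -0.5, -0.0]
opening: 0.0004
gripper_force: 0.0
```

The slider was drawn in ahead of the fingers, so it is in the 0.100 notch. I'll back off and check.

Emit:
apply_moves([
  {"fingers": 0,"delta_pos": [10,0,0],"angular": [0,0,0]},
  {"fingers": 0,"delta_pos": [40,0,0],"angular": [0,0,0]},
  {"fingers": 0,"delta_pos": [80,0,0],"angular": [0,0,0]},
  {"fingers": 0,"delta_pos": [100,0,0],"angular": [0,0,0]},
  {"fingers": 0,"delta_pos": [100,0,-40],"angular": [0,0,0]},
  {"fingers": 0,"delta_pos": [100,0,-90],"angular": [0,0,0]},
  {"fingers": 0,"delta_pos": [100,0,-120],"angular": [0,0,0]},
  {"fingers": 0,"delta_pos": [100,0,-120],"angular": [0,0,0]},
  {"fingers": 0,"delta_pos": [100,0,-120],"angular": [0,0,0]},
])

```text
clock: 10.85
tool_pos: [0.4732, -0.421, 0.1554]
orientation: [-179.9, -0.0, -86.2]
force: [0.6, -0.7, -0.1]
opening: 0.0004
gripper_force: 0.0
```

Run:
```python
from h import *
o=ctrl.get_obs();print(o['tool_pos'],o['force'],o['clock'])
b=snap('scene','s3.png')[:,:,::-1][160:340,270:450]
cv2.imwrite('pics/c3.png',cv2.resize(b,(600,600),interpolation=2))
```

```text
[ 0.47319246 -0.42101176  0.15540528] [ 0.58076589 -0.67415317 -0.06499198] 10.85
```

View pics/c3.png

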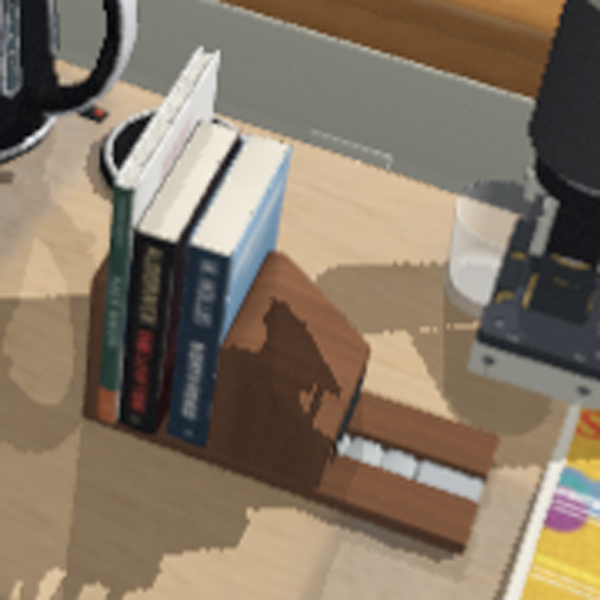

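The blue book now stands upright against the wedge, and the others are unmoved. The wedge's outer top corner is at crop (370, 352), and three notches show on the strip behind it. One quick check of the travel, then I hand in.

Run:
```python
from h import *
c=lambda x,y:[270+x*.3,160+y*.3]
A=onz('scene',[c(370,352),c(497,437)],[.065,.017]);d=A[0]-A[1]
t=(-.061*d[0]+.998*d[1])-.006;print('travel',t)
if .09<t<.11: print(ctrl.close_job())
```

```text
travel 0.09666800505011044
the job is handed in; nothing more can be done
None
```

I pushed the sliding end through its clicks into the 0.100 notch; the image check put its travel at about 0.097 m. The books stand upright again, the arm was backed clear, and the job was handed in at about 11 s.

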